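Sweep the rock salt into the drawer and shut it

TASK

Using the fingers as a scraper, sweep the four lumps of pink rock salt off the chopping block into the open blue drawer beside it, then push the drawer fully shut. Do not pinch, crush or pick up any of the salt, and leave the pestle, bowl, pan lid, jar and tumbler as they stand.

Things in the scene. Friction and masses are not known exactly. Their poses are not given: they have to be found in the camera images.
- unit: The white plastic drawer unit, an open-fronted shell 240 deep (x) x 240 wide (y) x 88 mm high, fixed on the trolley, turned by up to 7 degrees. Origin at the foot of the middle of its front face, on the trolley top; its +x axis points into the unit, away from the robot, and the drawer comes out along its -x axis.
- drawer (a joint): How far the blue drawer is pulled out of the white unit, in m: 0 is fully shut (its front flush with the unit's front edge), 0.20 is the stop. It starts 0.172 to 0.19 out. It runs stiffly (about 1.5 N) and stays where it is left.
- drawer_floor (a point): Centre of the blue drawer's inner floor, 10 mm above the trolley top; moves with the drawer, axes as unit. Inside, the drawer is 221 mm wide (y) and 221 mm long (x). Its thin side and back walls rise only to 40 mm above the trolley top, its front to 80 mm. Its back part stays under the unit's roof; only the part in front of the unit is open above.
- drawer_front (a point): Middle of the outer face of the drawer's front panel (230 wide, 6 mm thick, 6 to 80 mm above the trolley top), 43 mm up; axes as unit, the face looks along -x. A finger lip 100 mm wide stands out 14 mm from the face near its top (72 to 79 mm above the trolley top). The drawer can be pushed on the lip or on the face.
- block: Striped wooden chopping block, 260 (x) x 260 (y) x 50 mm high, fixed, axes parallel to unit; origin in the middle of its underside, on the trolley top. It stands left or right (y) of the pulled-out drawer, 4 to 8 mm from its side wall; its upper face is 10 mm above that wall. The four lumps of salt lie on its half away from the robot.
- salt0_mid (a point): Middle of a faceted lump of pink rock salt, about 40 x 33 x 30 mm, 30 to 70 g, lying on the chopping block at the start. It slides and may tumble when pushed, and does not roll on.
- salt1_mid (a point): Middle of a faceted lump of pink rock salt, about 36 x 32 x 28 mm, 30 to 70 g, lying on the chopping block at the start. It slides and may tumble when pushed, and does not roll on.
- salt2_mid (a point): Middle of a faceted lump of pink rock salt, about 34 x 34 x 31 mm, 30 to 70 g, lying on the chopping block at the start. It slides and may tumble when pushed, and does not roll on.
- salt3_mid (a point): Middle of a faceted lump of pink rock salt, about 38 x 30 x 27 mm, 30 to 70 g, lying on the chopping block at the start. It slides and may tumble when pushed, and does not roll on.
- pestle: Bystander: dark wooden pestle 190 mm long, head 40 mm thick, lying on the chopping block along the edge near the robot. Origin below its middle, x along its length.
- bowl: Bystander: yellow bowl, 140 mm across, 62 mm high, on the trolley top on the other side of the drawer from the block. Origin under its middle.
- pan_lid: Bystander: aluminium saucepan lid 180 mm across, 52 mm high with its knob, lying on the roof of the drawer unit. Origin under its middle.
- clip_jar: Bystander: glass jar of pickle with spring clip closure, 90 mm across, 123 mm high, on the trolley top beyond the bowl. Origin under its middle.
- tumbler: Bystander: steel tumbler, 76 mm across, 105 mm high, on the trolley top on the robot's side of the bowl. Origin under its middle.

How it is judged (in metres and radians):
On the way, in this order (a step that is already met when the one before it is completed fails the run):
1. all four lumps of salt lie in the drawer while it is still pulled out (x of salt0_mid in the frame of drawer_floor between -0.112 and 0.112 m and y of salt0_mid in the frame of drawer_floor between -0.11 and 0.11 m and z of salt0_mid in the frame of drawer_floor between 0 and 0.065 m and x of salt1_mid in the frame of drawer_floor between -0.112 and 0.112 m and y of salt1_mid in the frame of drawer_floor between -0.11 and 0.11 m and z of salt1_mid in the frame of drawer_floor between 0 and 0.065 m and x of salt2_mid in the frame of drawer_floor between -0.112 and 0.112 m and y of salt2_mid in the frame of drawer_floor between -0.11 and 0.11 m and z of salt2_mid in the frame of drawer_floor between 0 and 0.065 m and x of salt3_mid in the frame of drawer_floor between -0.112 and 0.112 m and y of salt3_mid in the frame of drawer_floor between -0.11 and 0.11 m and z of salt3_mid in the frame of drawer_floor between 0 and 0.065 m and value of joint drawer above 0.1 m), for 0.2 s.
2. the drawer is pushed fully shut (value of joint drawer below 0.005 m), for 0.2 s.
At the end, for the whole second after the job is handed in: All four lumps of salt lie at rest inside the drawer, and the drawer is shut to within 5 mm (x of salt0_mid in the frame of drawer_floor between -0.112 and 0.112 m and y of salt0_mid in the frame of drawer_floor between -0.11 and 0.11 m and z of salt0_mid in the frame of drawer_floor between 0 and 0.065 m and x of salt1_mid in the frame of drawer_floor between -0.112 and 0.112 m and y of salt1_mid in the frame of drawer_floor between -0.11 and 0.11 m and z of salt1_mid in the frame of drawer_floor between 0 and 0.065 m and x of salt2_mid in the frame of drawer_floor between -0.112 and 0.112 m and y of salt2_mid in the frame of drawer_floor between -0.11 and 0.11 m and z of salt2_mid in the frame of drawer_floor between 0 and 0.065 m and x of salt3_mid in the frame of drawer_floor between -0.112 and 0.112 m and y of salt3_mid in the frame of drawer_floor between -0.11 and 0.11 m and z of salt3_mid in the frame of drawer_floor between 0 and 0.065 m and linear speed of each of salt0, salt1, salt2, salt3 below 0.02 m/s and value of joint drawer below 0.005 m); the robot touches nothing.
It fails at once if a lump of salt is lifted (its middle more than 60 mm above the chopping block) (height (world z) of any of salt0_mid, salt1_mid, salt2_mid, salt3_mid above 0.11 m).
It fails at once if a lump of salt is pinched or crushed (more than 15 N between it and the fingers) (contact force between the fingers and salt0 above 15 N or contact force between the fingers and salt1 above 15 N or contact force between the fingers and salt2 above 15 N or contact force between the fingers and salt3 above 15 N).
It fails at once if a bystander is pushed aside by more than 15 mm or tipped over (distance of any of clip_jar, bowl, pan_lid, pestle, tumbler from where it was at the start of the episode above 0.015 m or angle between any of clip_jar, bowl, pan_lid, pestle, tumbler's own z axis and vertical above 0.35 rad).
It also fails if it takes over 72 s, if anything falls off the work surface, if the arm or the gripper's body presses on something with over 40 N, if the wrist force passes 120 N, or if a joint passes its speed limit or range.

ROBOT

A 6-joint arm with a two-finger parallel gripper is mounted at the origin on the work surface. World frame = base frame: x ahead of the robot, y to its left, z up, the work surface at z = 0. Lengths are in mm, angles in rad, forces in N, time in s.
With the tool pointing down it reaches from about 350 to 975 mm from the base axis. Payload 7.1 kg.
Tool frame: the origin (TCP) lies midway between the tips of the shut fingers; the grasp point (between the pads) lies 19 mm behind it; z points along the fingers, y is the line along which they close (so a half turn about z gives the same grasp; the last joint's range is limited). The gripper opens to 88 mm and grips with 3 to 60 N. Pads are 20 mm wide; open, the fingers measure 115 mm over their backs; the gripper's body (75 mm by 178 mm) begins 61 mm behind the grasp point.
Start: joints at [-1.164, 0.423, 1.63, -0, 1.089, -0.019], TCP at [258.171, -569.168, 222.675] pointing down, gripper open.
Joint ranges: [-3, 3], [-0.9, 2.11], [0.09, 2.58], [-1.31, 4.45], [0.11, 2.69], [-2.54, 2.54]. Speed limits (rad/s): [2.39, 2.39, 3.01, 3.14, 3.14, 3.14].

INTERFACE

Orientations are given as a rotation vector (axis times angle).
In Python, from workcell import get_obs, get_image, camera_params, close_job gives the robot as it stands.
- The arm moves only by the shell command python3 -m creep 'ROWS' [OPENING]. ROWS is a JSON object of lists of equal length, an entry for each row: "delta_pos": the shift along the tool's x, y, z in m, a list of three; "twist": the turn, a rotation vector about the tool's x, y, z in degrees, a list of three. A call has 1 to 20 rows; each row shifts and turns the commanded pose from where the row before left it, along the tool's axes as they then stand; what a row does not reach is not made up. A row lasts 1/12 s, in which the tool goes at most 41.7 mm and 7.16 degrees, less where a joint would pass 70% of its speed; a pose out of reach is approached as far as the arm can. A call with a gripper value outside its range is refused whole. OPENING is the opening, from 0 (shut) to 1 (fully open), set as the call begins (- or left out, the last holds). The fingers move at their own pace and stop on an object; the grip force is fixed at half the most. Time passes only in rows, so rows that do not move let the fingers close. It gives the time, the measured TCP pose, the force, the opening and the grip force at its end, in the units of the state.
- get_obs(): the state, without advancing time (a new reading comes with each control period).
- get_image(name): name is "scene" or "top" or "wrist"; returns (picture, depth): 384x512x3 uint8, red, green, blue; 384x512 float32, mm along the optical axis (not along the pixel's ray), 0 where there is no reading.
- camera_params(name): a dict with "camera_matrix" (3x3 intrinsics, pixels), "extrinsics" (4x4, takes a point from camera to world coordinates). Camera axes: x right, y down, z forward; pixel columns grow to the right and rows downward; lengths in mm; the calibration is good to about 2 mm. The wrist camera is an equidistant fisheye: a pixel r from the principal point sees the ray r / f radians off the axis. A picture is of the moment at which its call begins: read the wrist's pose just before it. camera_params takes no time and is no camera call; for the wrist camera it gives the pose at the moment of the call.
- close_job(): hands the job in; it is judged then, once.
The state is a dict: "t": time; "qpos": joint angles; "qvel": joint speeds; "joint_torque": joint torques, N m; "ee_pos": TCP position; "orientation": TCP orientation; "ft_force": force on the tool from outside, world axes, zero at the start; "moment": the same for the moment, N m; "width": finger opening in mm; "grasp_force": force on a finger pad.
Only numpy, scipy, OpenCV 4.12 (cv2) and the standard library are available. Lean on these libraries where they do the work, as an engineer would, in place of code of your own. Each camera call takes 0.05 s, during which the arm holds its last target. There are 200 camera calls.

## Working session

There is one attempt and no reset: what is moved stays moved. The work goes in short steps, Python scripts to look and compute and a shell command to move; the robot and the scene stay as the last step left them, time stands still between calls to the robot, and variables do not carry over. Pictures are saved under pics/ and viewed, at most 10 in all, crops included, and the job is handed in when it is done.

```bash
mkdir -p pics; ls
cat > h.py <<'E'
import numpy as np,cv2
from workcell import *
from scipy.spatial.transform import Rotation as R
def cloud(name):
    p,d=get_image(name); c=camera_params(name); K=np.array(c["camera_matrix"]);E=np.array(c["extrinsics"])
    v,u=np.mgrid[:384,:512]
    P=np.stack([(u-K[0,2])/K[0,0]*d,(v-K[1,2])/K[1,1]*d,d],-1)@E[:3,:3].T+E[:3,3]
    P[d==0]=np.nan
    return p,P
def save(n,p): cv2.imwrite("pics/"+n,cv2.cvtColor(p,cv2.COLOR_RGB2BGR))
E
python3 - <<'E'
from h import *
o=get_obs();print(o)
print(R.from_rotvec(o['orientation']).as_matrix().round(3))
p,P=cloud("top");np.save("top.npy",P);save("top.png",cv2.resize(p,(800,600)))
print(camera_params("top"))
E
```

```text
pics
{'t': 0.0, 'qpos': array([-1.16398433e+00,  4.23781458e-01,  1.63070801e+00,  2.49552779e-06,
        1.08859267e+00, -1.89849803e-02]), 'qvel': array([ 0.00107834,  0.00028165, -0.00010555,  0.00055964, -0.0010093 ,
        0.00019335]), 'joint_torque': array([ 1.10154644e-03, -5.44620645e+01, -2.73664516e+01,  6.44140039e-02,
        2.28053948e-02, -1.51364538e-04]), 'ee_pos': array([ 257.96406384, -568.66188062,  221.9316991 ]), 'orientation': array([-3.06923499e+00, -6.63488461e-01,  4.47242304e-04]), 'ft_force': array([ 0.09046224, -1.22785092, -0.35145271]), 'moment': array([ 0.00475407, -0.00290999,  0.02415405]), 'grasp_force': 0.0, 'width': 87.94401617777186}
[[ 0.911  0.413 -0.001]
 [ 0.413 -0.911  0.001]
 [ 0.    -0.001 -1.   ]]
{'camera_matrix': array([[381.66125389,   0.        , 258.7807058 ],
       [  0.        , 381.66125389, 194.19671185],
       [  0.        ,   0.        ,   1.        ]]), 'extrinsics': array([[ 7.34686869e-02, -9.75432007e-01,  2.07689075e-01,
         3.78284983e+02],
       [-9.97288398e-01, -7.27481841e-02,  1.11154708e-02,
         1.06386064e+01],
       [ 4.26661701e-03, -2.07942544e-01, -9.78131737e-01,
         9.30106551e+02],
       [ 0.00000000e+00,  0.00000000e+00,  0.00000000e+00,
         1.00000000e+00]])}
```

View pics/top.png

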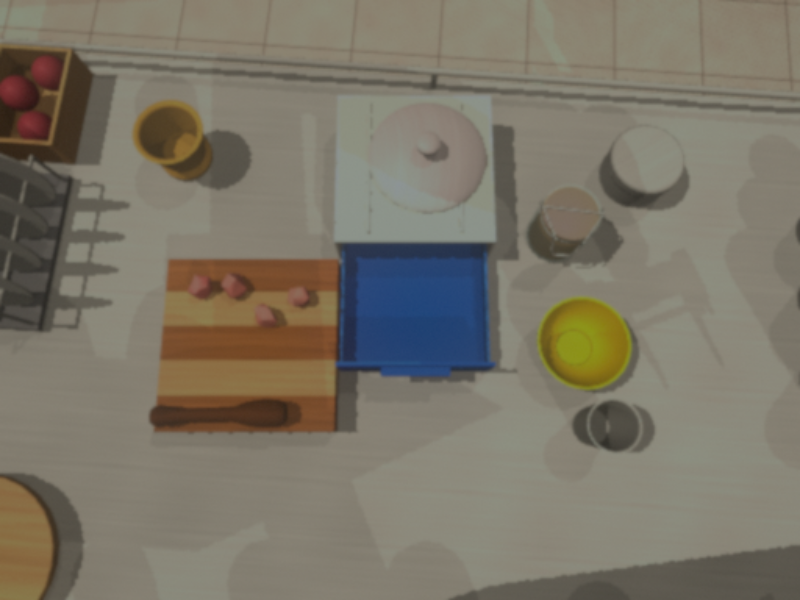

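The block is left (+y) of the open drawer. The salt is at about (200,286), (234,286), (300,296) and (265,316), and the pestle at (220,414). The drawer front is at y≈367 and the unit front edge at y≈243. Next I'll turn these into positions.

Run:
```python
from h import *
P=np.load("top.npy")
def at(u,v): 
    u=int(round(u*.64));v=int(round(v*.64)); return np.nanmedian(P[v-1:v+2,u-1:u+2].reshape(-1,3),0).round(0)
for n,u,v in [("s",200,286),("s",234,286),("s",300,296),("s",265,316),("blk FL",170,264),("blk FR",335,264),("blk NR",333,427),("blk NL",160,400),("unit FL",340,238),("unit FR",490,238),("unit BL",340,100),("unit BR",488,100),("floor",415,300),("front L",345,366),("front R",488,366),("lip",415,373),("pestle r",275,412),("pestle l",158,414),("bowl",585,300),("bowlL",541,343),("tumb",615,403),("knob",429,145)]: print(n,at(u,v))
p,Q=cloud("scene");save("scene.png",cv2.resize(p,(800,600)))
# unit rotation via top plane of block
m=(abs(P[...,2]-50)<4)&(P[...,1]>20)&(P[...,1]<420)&(P[...,0]>250)&(P[...,0]<760)
print(cv2.minAreaRect(P[m][:,:2].astype(np.float32)))
m=(abs(P[...,2]-88)<4)&(P[...,1]>-330)&(P[...,1]<150)&(P[...,0]>500)&(P[...,0]<960)
print(cv2.minAreaRect(P[m][:,:2].astype(np.float32)))
m=(P[...,2]>62)&(P[...,2]<110)&(P[...,1]>20)&(P[...,1]<330)&(P[...,0]>430)&(P[...,0]<700)
m=m&(P[...,2]>58)
n,l,s,c=cv2.connectedComponentsWithStats(m.astype(np.uint8))
for i in range(1,n):
  if s[i,4]>15: q=P[l==i];print(s[i,4],q.min(0).round(),q.max(0).round(),q.mean(0).round())
```

```text
s [563. 321.  80.]
s [568. 272.  74.]
s [561. 174.  76.]
s [527. 221.  74.]
blk FL [601. 383.  47.]
blk FR [619. 132.  48.]
blk NR [376. 111.  49.]
blk NL [395. 366.  49.]
unit FL [650. 122.  86.]
unit FR [ 667. -100.   85.]
unit BL [873. 143.  87.]
unit BR [891. -85.  85.]
floor [581.   4.   7.]
front L [462.  98.  78.]
front R [ 478. -105.   77.]
lip [459.  -3.  77.]
pestle r [389. 188.  86.]
pestle l [375. 352.  83.]
bowl [ 589. -248.   58.]
bowlL [ 520. -189.   38.]
tumb [ 437. -284.   90.]
knob [781.   0. 139.]
((567.0989990234375, 228.0865478515625), (419.0017395019531, 327.0645446777344), 6.377867221832275)
((774.2962036132812, -49.03276062011719), (247.082275390625, 386.7621154785156), 2.7272353172302246)
1108 [642.  20.  71.] [700. 136.  92.] [672.  79.  86.]
179 [552. 259.  62.] [590. 297.  80.] [569. 276.  72.]
124 [549. 311.  62.] [580. 330.  82.] [564. 320.  74.]
135 [546. 163.  62.] [573. 194.  79.] [559. 178.  71.]
140 [514. 208.  62.] [547. 239.  81.] [528. 225.  72.]
214 [453.  20.  62.] [473. 114.  83.] [464.  57.  77.]
```

View pics/scene.png

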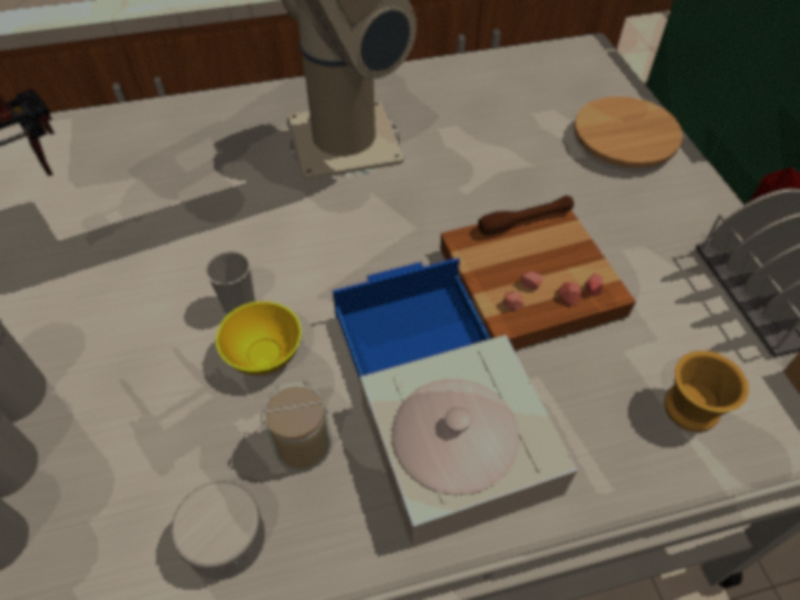

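The unit's yaw is about 4.6°. In unit-aligned axes (cx, cy) the salt is at A(588,274), B(590,230), C(572,133) and D(545,181). The block edge is at cy≈78, the drawer centre at cy≈-42, and the drawer opening spans cx 474–655. Sizes and heights agree with the given ones. I'll rotate so that tool x is along unit +y and tool y along unit +x, with the fingers nearly shut.

```bash
python3 -m creep '{"delta_pos":[[0,0,0],[0,0,0],[0,0,0],[0,0,0],[0,0,0],[0,0,0],[0,0,0],[0,0,0],[0,0,0],[0,0,0],[0.0338,0.0139,0],[0.0338,0.0139,0],[0.0338,0.0139,0],[0.0338,0.0139,0],[0.0338,0.0139,0],[0.0338,0.0139,0],[0.0338,0.0139,0],[0.0338,0.0139,0],[0.0338,0.0139,0],[0.0338,0.0139,0]],"twist":[[0,0,-7.02],[0,0,-7.02],[0,0,-7.02],[0,0,-7.02],[0,0,-7.02],[0,0,-7.02],[0,0,-7.02],[0,0,-7.02],[0,0,-7.02],[0,0,-7.02],[0,0,0],[0,0,0],[0,0,0],[0,0,0],[0,0,0],[0,0,0],[0,0,0],[0,0,0],[0,0,0],[0,0,0]]}' 0.15
cat > st.py <<'E'
from h import *
o=get_obs();r=R.from_rotvec(o['orientation']).as_matrix();p=o['ee_pos'];a=np.radians(4.6)
print("t",o['t'],"tcp",p.round(1),"cx,cy",round(p[0]*np.cos(a)+p[1]*np.sin(a),1),round(-p[0]*np.sin(a)+p[1]*np.cos(a),1),"yaw",np.degrees(np.arctan2(r[1,0],r[0,0])).round(2),"zax",r[:,2].round(3),"F",o['ft_force'].round(1),"w",o['width'],o['qpos'].round(2))
E
python3 st.py
```

```text
t: 1.77
ee_pos: [369.6, -219.4, 222.6]
orientation: [-2.131, -2.308, 0.0]
ft_force: [0.5, -1.1, 0.2]
width: 13.1
grasp_force: 0.0
t 1.7667 tcp [ 369.6 -219.4  222.6] cx,cy 350.8 -248.3 yaw 94.57 zax [-0.  0. -1.] F [ 0.5 -1.1  0.2] w 13.142439792989752 [-0.56  0.13  2.04  0.    0.97 -0.64]
```

```bash
python3 -m creep '{"delta_pos":[[0.0336,0.0137,0],[0.0336,0.0137,0],[0.0336,0.0137,0],[0.0336,0.0137,0],[0.0336,0.0137,0],[0.0336,0.0137,0],[0.0336,0.0137,0],[0.0336,0.0137,0],[0.0336,0.0137,0],[0.0336,0.0137,0],[0.0336,0.0137,0],[0.0336,0.0137,0],[0.0336,0.0137,0],[0.0336,0.0137,0],[0,0,0.03],[0,0,0.03],[0,0,0.03],[0,0,0]],"twist":[[0,0,0],[0,0,0],[0,0,0],[0,0,0],[0,0,0],[0,0,0],[0,0,0],[0,0,0],[0,0,0],[0,0,0],[0,0,0],[0,0,0],[0,0,0],[0,0,0],[0,0,0],[0,0,0],[0,0,0],[0,0,0]]}'
python3 st.py
python3 - <<'E'
from h import *
p,_=get_image("wrist");save("w1.png",cv2.resize(p,(800,600)))
E
```

```text
t: 3.27
ee_pos: [519.3, 261.7, 127.1]
orientation: [-2.127, -2.307, 0.015]
ft_force: [-1.6, -0.6, -0.7]
width: 13.1
grasp_force: 0.0
t 3.2667 tcp [519.3 261.7 127.1] cx,cy 538.6 219.2 yaw 94.63 zax [-0.009 -0.004 -1.   ] F [-1.6 -0.6 -0.7] w 13.062436421991746 [ 0.45  0.49  1.78 -0.    0.88  0.37]
```

View pics/w1.png

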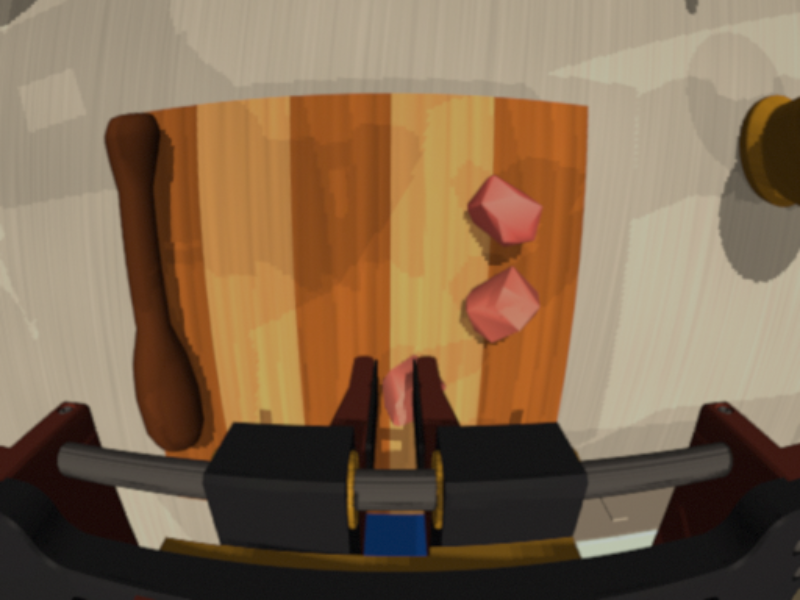

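The wrist view shows A at (505,210), B at (503,305), and D just in front of the fingertips at (405,390). The tips are clear of B. I'll descend.

```bash
python3 -m creep '{"delta_pos":[[0.004,0.003,0],[0,0,0.02],[0,0,0.02],[0,0,0.02],[0,0,0.008],[0,0,0],[0,0,0]],"twist":[[0,0,0],[0,0,0],[0,0,0],[0,0,0],[0,0,0],[0,0,0],[0,0,0]]}'
python3 st.py
```

```text
t: 3.9
ee_pos: [526.8, 267.8, 66.1]
orientation: [2.13, 2.308, 0.003]
ft_force: [-0.2, 0.1, 0.6]
width: 13.1
grasp_force: 0.0
t 3.9 tcp [526.8 267.8  66.1] cx,cy 546.6 224.7 yaw 94.58 zax [ 0.002  0.001 -1.   ] F [-0.2  0.1  0.6] w 13.080754300982143 [0.45 0.59 1.79 0.   0.76 0.37]
```

```bash
python3 -m creep '{"delta_pos":[[0,0,0.006],[0,0,0.003],[-0.004,0,0],[-0.006,0,0],[-0.008,0,0],[-0.008,0,0],[-0.008,0,0],[-0.008,0,0],[-0.008,0,0],[-0.008,0,0],[-0.008,0,0],[-0.008,0,0],[-0.008,0,0],[-0.008,0,0],[-0.008,0,0],[-0.008,0,0],[-0.008,0,0],[-0.008,0,0],[-0.008,0,0],[-0.008,0,0]],"twist":[[0,0,0],[0,0,0],[0,0,0],[0,0,0],[0,0,0],[0,0,0],[0,0,0],[0,0,0],[0,0,0],[0,0,0],[0,0,0],[0,0,0],[0,0,0],[0,0,0],[0,0,0],[0,0,0],[0,0,0],[0,0,0],[0,0,0],[0,0,0]]}'
python3 st.py
python3 -m creep '{"delta_pos":[[-0.008,0,0],[-0.008,0,0],[-0.008,0,0],[-0.008,0,0],[-0.008,0,0],[-0.005,0,0],[0,0,0]],"twist":[[0,0,0],[0,0,0],[0,0,0],[0,0,0],[0,0,0],[0,0,0],[0,0,0]]}'
python3 st.py
python3 - <<'E'
from h import *
p,_=get_image("scene");save("s2.png",cv2.resize(p[130:290,200:440],(800,533)))
E
```

```text
t: 5.57
ee_pos: [536.8, 128.9, 55.6]
orientation: [-2.13, -2.309, 0.0]
ft_force: [0.5, -0.5, -0.0]
width: 13.0
grasp_force: 0.0
t 5.5667 tcp [536.8 128.9  55.6] cx,cy 545.4 85.4 yaw 94.6 zax [-0. -0. -1.] F [ 0.5 -0.5 -0. ] w 12.960434146915206 [ 0.21  0.57  1.88 -0.    0.69  0.13]
t: 6.15
ee_pos: [540.5, 83.9, 55.7]
orientation: [2.132, 2.308, -0.0]
ft_force: [0.1, 0.3, -0.5]
width: 13.2
grasp_force: 0.0
t 6.15 tcp [540.5  83.9  55.7] cx,cy 545.5 40.3 yaw 94.54 zax [-0. -0. -1.] F [ 0.1  0.3 -0.5] w 13.184368153190784 [ 0.13  0.56  1.89 -0.    0.69  0.05]
```

View pics/s2.png

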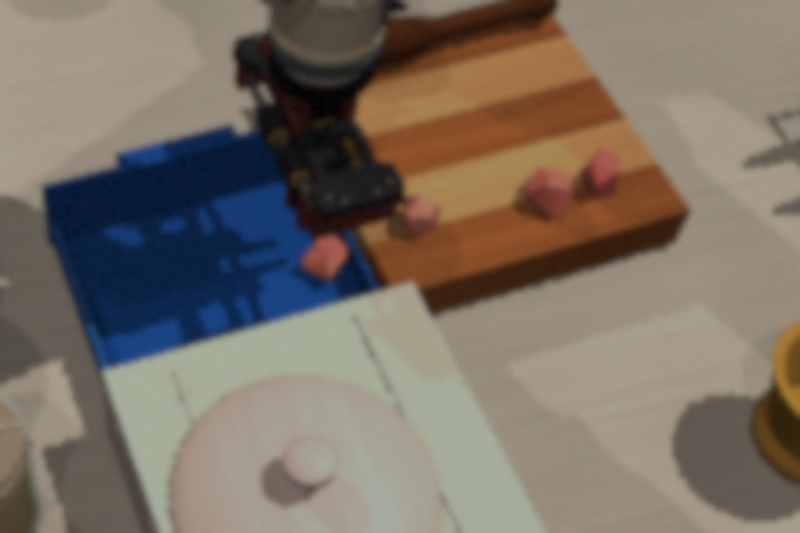

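One lump is in the drawer at (325,257). One is still on the block at (418,215), and A and B are untouched. I'll raise the tool and locate the remaining lumps.

```bash
python3 -m creep '{"delta_pos":[[0,0,-0.025],[0,0,-0.025],[0,0,-0.02],[0,0,0]],"twist":[[0,0,0],[0,0,0],[0,0,0],[0,0,0]]}'
cat > loc.py <<'E'
from h import *
st=get_obs()['t']
p,P=cloud("scene");a=np.radians(4.6);c,s=np.cos(a),np.sin(a)
hsv=cv2.cvtColor(p,cv2.COLOR_RGB2HSV).astype(int)
cx=P[...,0]*c+P[...,1]*s;cy=-P[...,0]*s+P[...,1]*c
pr=p.astype(int);pink=(pr[...,0]-pr[...,1]>35)&(pr[...,2]>pr[...,1]-2)
m=pink&(cx>470)&(cx<660)&(cy>-155)&(cy<340)&(P[...,2]<95)
n,l,S,_=cv2.connectedComponentsWithStats(m.astype(np.uint8))
for i in range(1,n):
  if S[i,4]>15: q=l==i;print(S[i,4],"cx",cx[q].min().round(),cx[q].max().round(),"cy",cy[q].min().round(),cy[q].max().round(),"z",P[q][:,2].min().round(),P[q][:,2].max().round())
E
python3 st.py;python3 loc.py
```

```text
t: 6.53
ee_pos: [542.9, 85.7, 129.3]
orientation: [2.127, 2.306, 0.008]
ft_force: [1.3, 0.9, -0.4]
width: 13.0
grasp_force: 0.0
t 6.5333 tcp [542.9  85.7 129.3] cx,cy 548.1 41.9 yaw 94.62 zax [ 0.006  0.001 -1.   ] F [ 1.3  0.9 -0.4] w 12.96021369897049 [0.13 0.44 1.87 0.   0.83 0.05]
```

```bash
sed -i 's/^m=pink.*/m=((hsv[...,0]>165)|(hsv[...,0]<5))\&(hsv[...,1]>50)\&(cx>470)\&(cx<660)\&(cy>-155)\&(cy<340)\&(P[...,2]<95)/' loc.py; python3 loc.py
python3 - <<'E'
from h import *
p,P=cloud("scene")
for u,v in [(200+418*.3,130+215*.3),(200+325*.3,130+257*.3),(200+548*.3,130+190*.3)]:
  u,v=int(u),int(v);print(p[v,u],cv2.cvtColor(p,cv2.COLOR_RGB2HSV)[v,u],P[v,u].round())
E
```

```text
82 cx 581.0 606.0 cy 265.0 287.0 z 56.0 84.0
78 cx 579.0 612.0 cy 216.0 238.0 z 57.0 82.0
71 cx 536.0 591.0 cy 34.0 72.0 z 7.0 36.0
[161 107  89] [  8 114 161] [576. 165.  76.]
[164  93  78] [  5 134 164] [571.  93.  37.]
[115  58  49] [  4 146 115] [581. 271.  79.]
```

The remaining lump is near cx≈580, cy≈118, and A and B have not moved. Next I'll go behind A with a slightly wider scraper, at (588, 308).

```bash
python3 -m creep '{"delta_pos":[[0.0266,0.004,0],[0.0266,0.004,0],[0.0266,0.004,0],[0.0266,0.004,0],[0.0266,0.004,0],[0.0266,0.004,0],[0.0266,0.004,0],[0.0266,0.004,0],[0.0266,0.004,0],[0.0266,0.004,0],[0,0,0],[0,0,0.02],[0,0,0.02],[0,0,0.02],[0,0,0],[0,0,0]],"twist":[[0,0,0],[0,0,0],[0,0,0],[0,0,0],[0,0,0],[0,0,0],[0,0,0],[0,0,0],[0,0,0],[0,0,0],[0,0,0],[0,0,0],[0,0,0],[0,0,0],[0,0,0],[0,0,0]]}' 0.23
python3 st.py
```

```text
t: 8.02
ee_pos: [557.5, 352.1, 63.5]
orientation: [-2.13, -2.308, 0.007]
ft_force: [0.2, -0.5, 0.0]
width: 20.7
grasp_force: 0.0
t 8.0167 tcp [557.5 352.1  63.5] cx,cy 583.9 306.2 yaw 94.59 zax [-0.004 -0.003 -1.   ] F [ 0.2 -0.5  0. ] w 20.69041183309799 [ 0.55  0.67  1.63 -0.    0.85  0.47]
```

```bash
python3 -m creep '{"delta_pos":[[0,0.005,0.004],[0,0,0.004],[-0.004,0,0],[-0.006,0,0],[-0.008,0,0],[-0.008,0,0],[-0.008,0,0],[-0.008,0,0],[-0.008,0,0],[-0.008,0,0],[-0.008,0,0],[-0.008,0,0],[-0.008,0,0],[-0.008,0,0],[-0.008,0,0],[-0.008,0,0],[-0.008,0,0],[-0.008,0,0],[-0.008,0,0],[0,0,0]],"twist":[[0,0,0],[0,0,0],[0,0,0],[0,0,0],[0,0,0],[0,0,0],[0,0,0],[0,0,0],[0,0,0],[0,0,0],[0,0,0],[0,0,0],[0,0,0],[0,0,0],[0,0,0],[0,0,0],[0,0,0],[0,0,0],[0,0,0],[0,0,0]]}'
python3 st.py
python3 - <<'E'
from h import *
p,_=get_image("scene");save("s3.png",cv2.resize(p[130:290,200:440],(800,533)))
E
```

```text
t: 9.68
ee_pos: [574.4, 222.5, 57.6]
orientation: [-2.132, -2.308, 0.001]
ft_force: [0.3, 0.3, -0.0]
width: 20.3
grasp_force: 0.0
t 9.6833 tcp [574.4 222.5  57.6] cx,cy 590.4 175.7 yaw 94.54 zax [-0.001 -0.001 -1.   ] F [ 0.3  0.3 -0. ] w 20.347340321066298 [ 0.35  0.63  1.74 -0.    0.78  0.27]
```

View pics/s3.png

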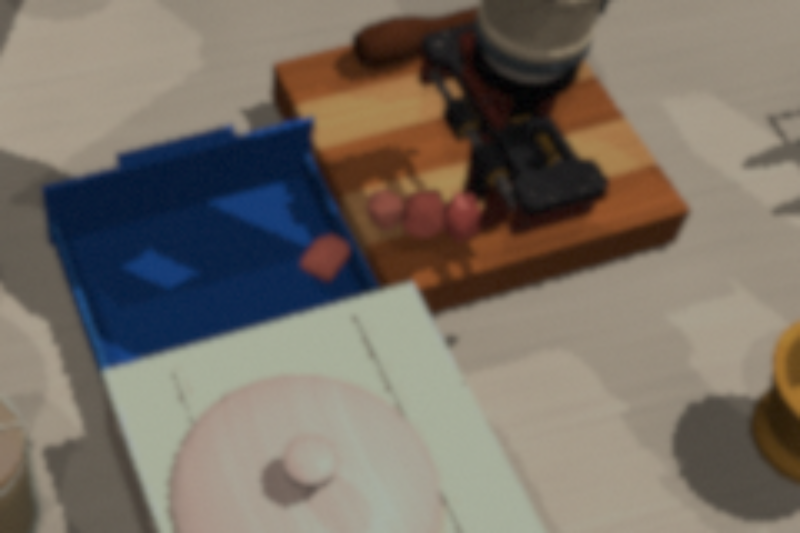

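The three lumps form a train in front of the scraper at (385,208), (423,214) and (463,214). I'll keep sweeping in stages.

```bash
python3 -m creep '{"delta_pos":[[-0.005,0,0],[-0.007,0,0],[-0.007,0,0],[-0.007,0,0],[-0.007,0,0],[-0.007,0,0],[-0.007,0,0],[-0.007,0,0],[-0.007,0,0],[-0.007,0,0],[-0.005,0,0],[0,0,0]],"twist":[[0,0,0],[0,0,0],[0,0,0],[0,0,0],[0,0,0],[0,0,0],[0,0,0],[0,0,0],[0,0,0],[0,0,0],[0,0,0],[0,0,0]]}'
python3 st.py
python3 - <<'E'
from h import *
p,_=get_image("scene");save("s4.png",cv2.resize(p[130:290,200:440],(800,533)))
E
```

```text
t: 10.73
ee_pos: [580.2, 150.2, 57.6]
orientation: [-2.132, -2.308, 0.001]
ft_force: [-0.4, 0.1, -0.2]
width: 19.9
grasp_force: 0.0
t 10.7333 tcp [580.2 150.2  57.6] cx,cy 590.4 103.2 yaw 94.54 zax [-0. -0. -1.] F [-0.4  0.1 -0.2] w 19.917842088250296 [ 0.23  0.61  1.77 -0.    0.76  0.15]
```

View pics/s4.png

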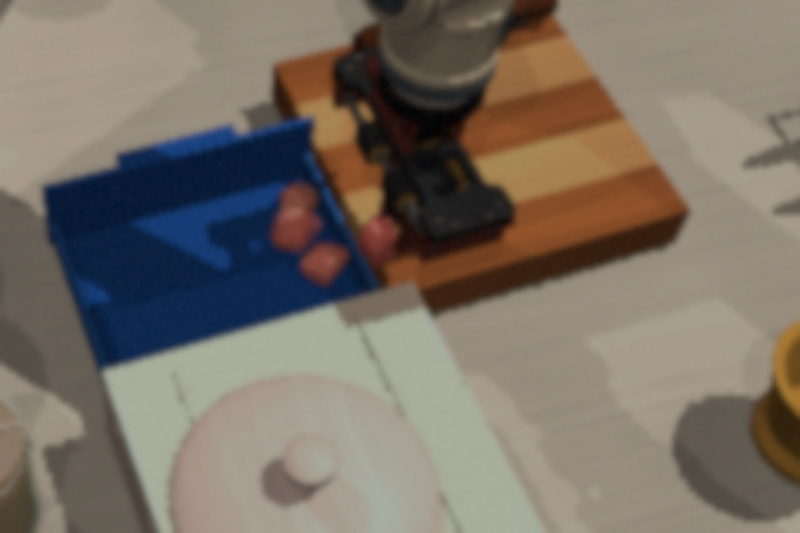

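Three lumps are in the drawer at (298,197), (296,228) and (325,263). The last one is at the block edge at (380,238).

```bash
python3 -m creep '{"delta_pos":[[-0.004,0,0],[-0.006,0,0],[-0.006,0,0],[-0.006,0,0],[-0.006,0,0],[-0.006,0,0],[-0.006,0,0],[-0.006,0,0],[-0.006,0,0],[-0.006,0,0],[0,0,0],[0,0,0]],"twist":[[0,0,0],[0,0,0],[0,0,0],[0,0,0],[0,0,0],[0,0,0],[0,0,0],[0,0,0],[0,0,0],[0,0,0],[0,0,0],[0,0,0]]}'
python3 st.py
python3 -m creep '{"delta_pos":[[0,0,-0.025],[0,0,-0.03],[0,0,-0.03],[0,0,-0.03],[0,0,-0.01],[0,0,0]],"twist":[[0,0,0],[0,0,0],[0,0,0],[0,0,0],[0,0,0],[0,0,0]]}' 0
python3 st.py
python3 - <<'E'
from h import *
p,_=get_image("scene");save("s5.png",cv2.resize(p[130:290,200:440],(800,533)))
E
```

```text
t: 11.78
ee_pos: [585.0, 93.2, 57.7]
orientation: [-2.131, -2.308, -0.0]
ft_force: [-0.0, 0.1, 1.1]
width: 20.5
grasp_force: 0.0
t 11.7833 tcp [585.   93.2  57.7] cx,cy 590.5 46.0 yaw 94.55 zax [-0.  0. -1.] F [-0.   0.1  1.1] w 20.48283165168098 [0.14 0.6  1.79 0.   0.75 0.06]
t: 12.28
ee_pos: [586.7, 94.1, 185.6]
orientation: [2.128, 2.306, 0.007]
ft_force: [-0.3, -0.1, -0.7]
width: 0.4
grasp_force: 0.0
t 12.2833 tcp [586.7  94.1 185.6] cx,cy 592.4 46.8 yaw 94.62 zax [ 0.006  0.001 -1.   ] F [-0.3 -0.1 -0.7] w 0.4033387923234975 [0.14 0.42 1.73 0.   0.98 0.06]
```

View pics/s5.png

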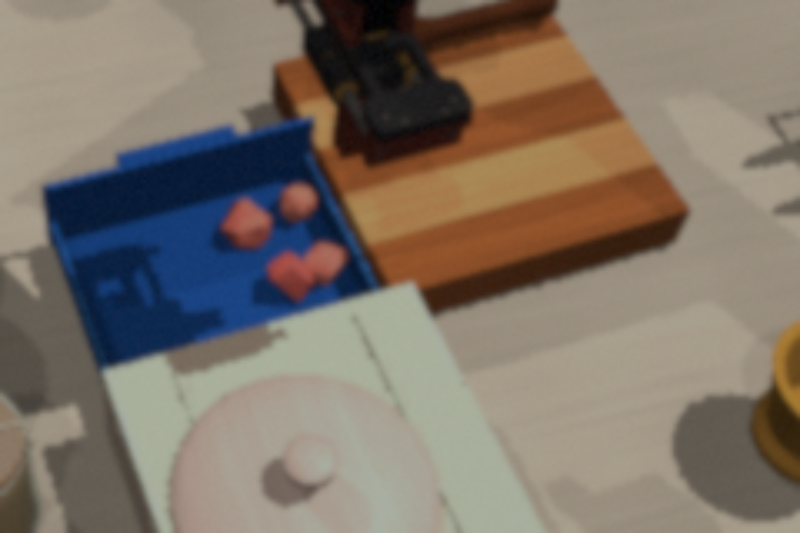

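All four lumps lie separately on the drawer floor, at (245,222), (298,202), (290,275) and (325,260). Now I'll go in front of the drawer, at cx≈415 and cy≈-42.

```bash
python3 -m creep '{"delta_pos":[[-0.0148,-0.0295,0],[-0.0148,-0.0295,0],[-0.0148,-0.0295,0],[-0.0148,-0.0295,0],[-0.0148,-0.0295,0],[-0.0148,-0.0295,0],[0,0,0],[0,0,0],[0,0,0.025],[0,0,0.025],[0,0,0.025],[0,0,0.025],[0,0,0.023],[0,0,0],[0,0,0]],"twist":[[0,0,0],[0,0,0],[0,0,0],[0,0,0],[0,0,0],[0,0,0],[0,0,0],[0,0,0],[0,0,0],[0,0,0],[0,0,0],[0,0,0],[0,0,0],[0,0,0],[0,0,0]]}' 0
python3 st.py
```

```text
t: 13.58
ee_pos: [414.9, -8.7, 58.2]
orientation: [-2.128, -2.307, 0.004]
ft_force: [-0.1, -0.3, 0.4]
width: 0.5
grasp_force: 0.0
t 13.5833 tcp [414.9  -8.7  58.2] cx,cy 412.9 -41.9 yaw 94.63 zax [-0.004  0.    -1.   ] F [-0.1 -0.3  0.4] w 0.47887402839820514 [-0.05  0.43  2.17  0.    0.54 -0.13]
```

```bash
python3 -m creep '{"delta_pos":[[0,0.008,0],[0,0.008,0],[0,0.006,0],[0,0.006,0],[0,0.006,0],[0,0.008,0],[0,0.009,0],[0,0.01,0],[0,0.01,0],[0,0.01,0],[0,0.01,0],[0,0.01,0],[0,0.01,0],[0,0.01,0],[0,0.01,0],[0,0.01,0],[0,0.01,0],[0,0.009,0],[0,0.008,0],[0,0,0]],"twist":[[0,0,0],[0,0,0],[0,0,0],[0,0,0],[0,0,0],[0,0,0],[0,0,0],[0,0,0],[0,0,0],[0,0,0],[0,0,0],[0,0,0],[0,0,0],[0,0,0],[0,0,0],[0,0,0],[0,0,0],[0,0,0],[0,0,0],[0,0,0]]}'
python3 st.py
python3 -m creep '{"delta_pos":[[0,0.008,0],[0,0.007,0],[0,0.006,0],[0,0.005,0],[0,0.004,0],[0,0,0]],"twist":[[0,0,0],[0,0,0],[0,0,0],[0,0,0],[0,0,0],[0,0,0]]}'
python3 st.py
```

```text
t: 15.25
ee_pos: [585.5, 4.6, 59.9]
orientation: [2.129, 2.307, 0.003]
ft_force: [-0.1, 0.7, 0.3]
width: 0.7
grasp_force: 0.0
t 15.25 tcp [585.5   4.6  59.9] cx,cy 584.0 -42.4 yaw 94.59 zax [ 0.003  0.    -1.   ] F [-0.1  0.7  0.3] w 0.6534615393975635 [-0.01  0.59  1.81  0.    0.74 -0.09]
t: 15.75
ee_pos: [614.2, 6.8, 59.8]
orientation: [2.13, 2.308, 0.002]
ft_force: [-0.2, 0.2, 0.7]
width: 0.4
grasp_force: 0.0
t 15.75 tcp [614.2   6.8  59.8] cx,cy 612.7 -42.4 yaw 94.6 zax [ 0.001  0.    -1.   ] F [-0.2  0.2  0.7] w 0.40818164727439565 [-0.01  0.62  1.74  0.    0.78 -0.09]
```

Run:
```python
from h import *
p,_=get_image("scene");save("s6.png",cv2.resize(p[130:290,200:440],(800,533)))
```

```text
(no output)
```

View pics/s6.png

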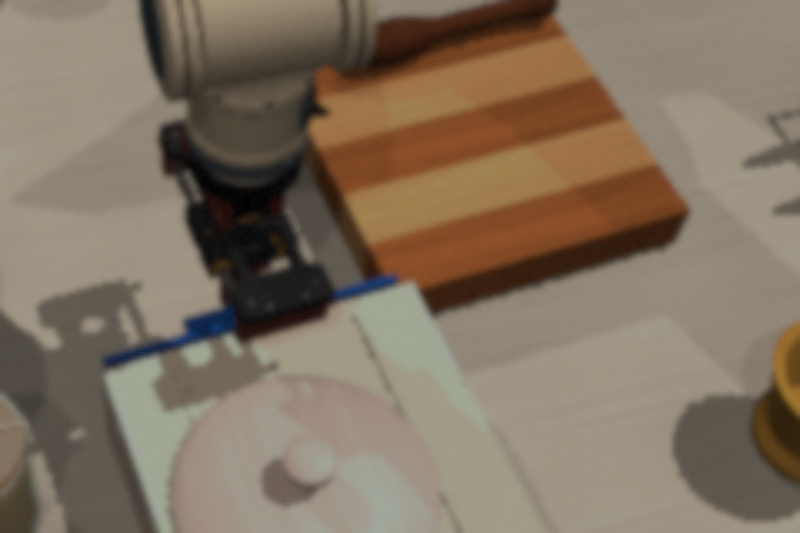

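The drawer is nearly shut: the blue front is 10–15 mm short of the unit. I'll finish with small steps and watch the force.

```bash
python3 -m creep '{"delta_pos":[[0,0.004,0],[0,0.003,0],[0,0.003,0],[0,0,0]],"twist":[[0,0,0],[0,0,0],[0,0,0],[0,0,0]]}'
python3 -m creep '{"delta_pos":[[0,0.002,0],[0,0.002,0],[0,0,0]],"twist":[[0,0,0],[0,0,0],[0,0,0]]}'
python3 st.py
```

```text
t: 16.13
ee_pos: [623.8, 7.6, 59.8]
orientation: [2.13, 2.308, 0.001]
ft_force: [0.1, 0.4, -0.4]
width: 0.4
grasp_force: 0.0
t: 16.38
ee_pos: [627.4, 7.8, 59.7]
orientation: [2.13, 2.308, 0.001]
ft_force: [-0.0, 0.4, -0.0]
width: 0.6
grasp_force: 0.1
t 16.3833 tcp [627.4   7.8  59.7] cx,cy 626.0 -42.5 yaw 94.6 zax [ 0.001  0.    -1.   ] F [-0.   0.4 -0. ] w 0.6225296118338294 [-0.01  0.64  1.71  0.    0.79 -0.09]
```

```bash
for i in 1 2 3; do :; done
python3 -m creep '{"delta_pos":[[0,0.002,0],[0,0,0],[0,0,0]],"twist":[[0,0,0],[0,0,0],[0,0,0]]}'
python3 -m creep '{"delta_pos":[[0,0.002,0],[0,0,0],[0,0,0]],"twist":[[0,0,0],[0,0,0],[0,0,0]]}'
python3 st.py
```

```text
t: 16.63
ee_pos: [629.2, 8.0, 59.7]
orientation: [2.13, 2.308, 0.001]
ft_force: [-0.1, -0.6, 0.2]
width: 0.3
grasp_force: 0.1
t: 16.88
ee_pos: [629.8, 8.1, 59.6]
orientation: [-2.129, -2.307, 0.003]
ft_force: [-5.0, -0.6, 2.9]
width: 0.5
grasp_force: 2.7
t 16.8833 tcp [629.8   8.1  59.6] cx,cy 628.4 -42.4 yaw 94.6 zax [-0.002 -0.    -1.   ] F [-5.  -0.6  2.9] w 0.5283523575034799 [-0.01  0.64  1.7  -0.    0.8  -0.09]
```

The force rose to 5 N at cx 628.4, where 629.5 was expected, so this is the stop. I'll push one more small step, hold, then back away and verify.

```bash
python3 -m creep '{"delta_pos":[[0,0.002,0],[0,0,0],[0,0,0],[0,0,0]],"twist":[[0,0,0],[0,0,0],[0,0,0],[0,0,0]]}'
python3 -m creep '{"delta_pos":[[0,-0.006,0],[0,-0.015,0],[0,-0.025,0],[0,-0.03,0],[0,-0.03,0],[0,-0.03,0],[0,-0.03,-0.03],[0,0,-0.03],[0,0,-0.03],[0,0,-0.03],[0,0,0],[0,0,0],[0,0,0]],"twist":[[0,0,0],[0,0,0],[0,0,0],[0,0,0],[0,0,0],[0,0,0],[0,0,0],[0,0,0],[0,0,0],[0,0,0],[0,0,0],[0,0,0],[0,0,0]]}'
python3 - <<'E'
from h import *
p,_=get_image("scene");save("s7.png",cv2.resize(p[200:300,210:360],(800,533)))
E
```

```text
t: 17.22
ee_pos: [629.8, 8.2, 59.4]
orientation: [-2.127, -2.305, 0.007]
ft_force: [-10.7, -1.9, 8.5]
width: 0.1
grasp_force: 5.8
t: 18.3
ee_pos: [468.0, -4.9, 178.9]
orientation: [2.13, 2.308, 0.001]
ft_force: [0.6, 0.1, -0.7]
width: 0.4
grasp_force: 0.0
```

View pics/s7.png

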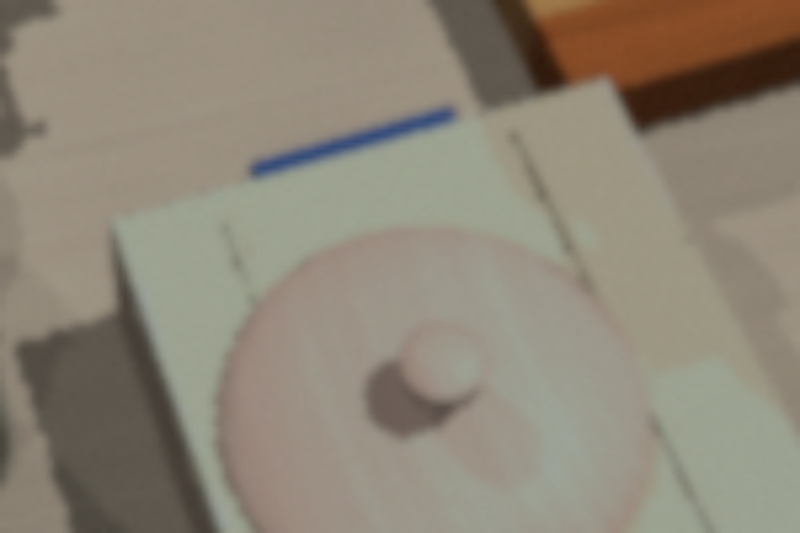

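Only the lip shows, at (350,140), with the front flush and the lid in place. The drawer is shut and the robot is clear.

```bash
python3 -c "
from workcell import *
print(close_job())"
```

```text
the job is handed in; nothing more can be done
None
```

All four salt lumps were swept into the drawer and it was pushed shut to its stop. The job was handed in about 18 s into the 72 s limit; the hand-in returned no verdict.

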